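Hold a medicine carton in the slot of the code reader

TASK

Switch the carton reader on by flipping its toggle lever over to the rear, away from you. Then take the larger of the two cartons standing to the right of it, lower it upright through the slot in the reader's top until about half of its height is below the slot's rim, and finish while still holding it there steadily in the gripper, hanging free: do not let go, do not push it right through and do not press it against the slot. Leave the small carton and the two vials where they stand.

Things in the scene. Friction and masses are not known exactly. Their poses are not given: they have to be found in the camera images.
- reader: the carton reader: hollow white box, 180 mm (x) by 240 mm (y), fixed to the worktop, top plate 110 mm above it. Origin: centre of its underside. Its x axis points to its rear, away from the robot; the front (-x) has a clear window. In the top are the slot (centre at x 0, y +45 mm) and, on a 12 mm high grey base, the toggle lever (at x 0, y -75 mm)
- slot (a point): centre of the slot's mouth, level with the top of its rounded grey rim, 114 mm above the worktop; axes as the reader's. The slot is 123 mm long in x, 54 mm wide in y; the rim is 8 mm broad and 4 mm above the plate; both together 12 mm thick. Below is an open chamber, clear to 90 mm under the rim (a dropped carton falls right in)
- toggle (a joint): toggle lever's angle in rad about the reader's y axis: -0.45 leaning to the front (off), 0 upright, +0.45 leaning to the rear (on). It falls over to either stop from the upright by its own weight and stays there; under 1 N at the tip moves it. Its pivot is at x 0, y -75, z 124 mm in the reader's frame
- toggle_tip (a point): centre of the 14 mm ball at the end of the steel toggle lever (shaft 9 mm thick), 50 mm from the pivot, about 169 mm above the worktop at either stop
- large_carton: the larger white printed medicine carton, rigid, 50 mm (x) by 115 mm (y) by 78 mm high (z), 0.08 to 0.17 kg, standing on the worktop. Origin: centre of its underside. Fits the slot with its y axis along the slot's x axis, either way round, with 2 mm clearance on each long side and 4 mm at each end. Grip it across the 50 mm near its top
- small_carton: the smaller white printed carton, 43 x 99 x 60 mm, a bystander; which of the two cartons stands nearer to the reader varies. Origin: centre of its underside
- white_vial: white stoppered vial, 29 mm diameter, 55 mm high, a bystander. Origin: centre of its underside
- brown_vial: brown stoppered vial, 29 mm diameter, 55 mm high, a bystander. Origin: centre of its underside
Things that resemble listed ones, but are neither listed nor needed, are in the scene too. What is shaped like the large_carton but green is not meant.

How it is judged:
On the way, in this order (a step that is already met when the one before it is completed fails the run):
1. the toggle lever is flipped to the rear (on) (value of joint toggle above 0.35 rad), for 0.2 s.
2. the larger carton is in the slot, a third to two thirds of its height below the rim (z of large_carton in the frame of slot between -0.053 and -0.025 m and x of large_carton in the frame of slot between -0.006 and 0.006 m and y of large_carton in the frame of slot between -0.005 and 0.005 m and angle between large_carton's own z axis and vertical below 0.1 rad and angle between the y axis of large_carton and the x axis of slot, either way round below 0.12 rad), for 0.2 s.
At the end, for the whole second after the job is handed in: toggle on (over 0.35 rad); larger carton at rest in the fingers (over 2 N), upright within 0.1 rad, underside 25 to 53 mm below the slot's rim, within 6 mm along and 5 mm across of its centre and 0.12 rad in line; carton and arm each press on the reader with under 8 N (all of step 2 and value of joint toggle above 0.35 rad and contact force between the fingers and large_carton above 2 N and contact force between each of large_carton, the arm and reader below 8 N and linear speed of large_carton below 0.02 m/s); the arm keeps its last pose, push and grip.
It fails at once if the small carton is moved by more than 20 mm or tipped (distance of small_carton from where it was at the start of the episode above 0.02 m or angle between small_carton's own z axis and vertical above 0.5 rad).
It fails at once if the white vial is moved by more than 20 mm or tipped (distance of white_vial from where it was at the start of the episode above 0.02 m or angle between white_vial's own z axis and vertical above 0.5 rad).
It fails at once if the brown vial is moved by more than 20 mm or tipped (distance of brown_vial from where it was at the start of the episode above 0.02 m or angle between brown_vial's own z axis and vertical above 0.5 rad).
It also fails if it takes over 61 s, if anything falls off the work surface, if the arm or the gripper's body presses on something with over 40 N, if the wrist force passes 120 N, or if a joint passes its speed limit or range.

ROBOT

A 6-joint arm with a two-finger parallel gripper is mounted at the origin on a cart in front of the work surface, level with it; the furniture and walls round the work are solid. World frame = base frame: x ahead of the robot, y to its left, z up, the work surface at z = 0. Lengths are in m, angles in rad, forces in N, time in s.
With the tool pointing down it reaches from about 0.25 to 0.725 m from the base axis. Payload 4 kg.
Tool frame: the origin (TCP) lies between the finger pads; the fingertips stand 8 mm ahead of it and the grasp point (between the pads) lies 11 mm behind it (bot.tip_reach is the distance from the TCP to the fingertips, in m); z points along the fingers, y is the line along which they close (so a half turn about z gives the same grasp; the last joint's range is limited). The gripper opens to 85 mm and grips with 20 to 120 N. Pads are 22 mm wide; open, the fingers measure 114 mm over their backs; the gripper's body (76 mm by 85 mm) begins 54 mm behind the grasp point. The pads swing forward as they close: fully open they stand 13 mm farther back than shut.
Start: joints at [-1.143, 0.241, 0.005, 1.335, 0, 1.571], TCP at [0.207, -0.455, 0.239] pointing down, gripper open.
Joint ranges: [-2.72, 2.72], [-1.05, 1.87], [-1.09, 1.28], [-1.99, 2.15], [-1.42, 1.44], [-3.14, 3.14]. Speed limits (rad/s): [2.79, 2.79, 3.14, 3.14, 3.14, 3.14].

INTERFACE

Orientations are given as a unit quaternion [x, y, z, w].
In Python, from workcell import bot gives the robot as it stands.
- The arm moves only by the tool move_arm, never from a script. Its argument "deltas" is a list of rows, each a list of 7 numbers: the opening, from 0 (shut) to 1 (fully open), then the shift along the tool's x, y, z in mm, then the turn, a rotation vector about the tool's x, y, z in degrees. In form: [[gripper, tx, ty, tz, ax, ay, az], ...]. A call has 1 to 10 rows; each row shifts and turns the commanded pose from where the row before left it, along the tool's axes as they then stand; what a row does not reach is not made up. A row lasts 1/12 s, in which the tool goes at most 41.7 mm and 7.16 degrees, less where a joint would pass 70% of its speed; a pose out of reach is approached as far as the arm can. A call is refused whole if a number of a shift passes 41.7 or a number of a turn 7.16, either way. A call with a gripper value outside its range is refused whole. The fingers move at their own pace and stop on an object; the grip force is fixed at half the most. Time passes only in rows, so rows that do not move let the fingers close. It gives the time, the measured TCP pose, the force, the opening and the grip force at its end, in the units of the state.
- bot.get_obs(): the state, without advancing time (a new reading comes with each control period).
- bot.camera(name): name is "scene" or "side" or "wrist"; returns the picture (400x640x3 uint8, blue, green, red); there is no depth.
- bot.calibration(name): a dict with "K" (3x3 intrinsics, pixels), "dist_coeffs" ([k1, k2, p1, p2, k3] as OpenCV has them; the pictures are not rectified), "position" and "orientation" of the camera in the world. Camera axes: x right, y down, z forward; pixel columns grow to the right and rows downward; lengths in m; the calibration is good to about 2 mm. A picture is of the moment at which its call begins: read the wrist's pose just before it. calibration takes no time and is no camera call; for the wrist camera it gives the pose at the moment of the call.
- bot.job_done(): hands the job in; it is judged then, once.
Trained networks look in the newest picture that a camera, given by its name, has taken for a name from the list of things; names that differ only in an ending like _2 or _b are one class to them, and where a whole thing is asked for, a point or a joint stands for the part that bears it (a point fixed in the world has none). Each returns a list of dicts, best first, with "conf" (0 to 1); they miss things now and then, are a little off and sometimes report something else, mostly with a low value. They report only what shows in the picture. A call takes as long as a camera call. They do not tell look-alikes from the thing itself.
- bot.outline_of(query, camera): "pixels" (400x640 bool, what is visible of it) and "rect" ([left, top, width, height] in pixels, round what is visible of it).
The state is a dict: "clock": time; "joint_pos": joint angles; "joint_vel": joint speeds; "tau": joint torques, N m; "eef_pos": TCP position; "tool_rot": TCP orientation; "ft_force": force on the tool from outside, world axes, zero at the start; "ft_torque": the same for the moment, N m; "grip_width": finger opening in m; "grasp_force": force on a finger pad.
Only numpy, scipy, OpenCV 4.12 (cv2) and the standard library are available. Lean on these libraries where they do the work, as an engineer would, in place of code of your own. Each camera call takes 0.05 s, during which the arm holds its last target. There are 200 camera calls.

## Working session

There is one attempt and no reset: what is moved stays moved. The work goes in short steps, Python scripts to look and compute and a tool call to move; the robot and the scene stay as the last step left them, time stands still between calls to the robot, and variables do not carry over. Pictures are saved under pics/ and viewed, at most 10 in all, crops included, and the job is handed in when it is done.

Besides the shell and the picture viewer there is one more tool, called after "Emit:" as name(argument=value, ...) on one line, values as JSON. move_arm: Moves the arm, as the interface text tells. Its arguments: {"type":"object","properties":{"deltas":{"type":"array","items":{"type":"array","items":{"type":"number"}}}},"required":["deltas"]}

```bash
mkdir -p pics; python3 - <<'E'
from workcell import bot
import cv2,numpy as np
o=bot.get_obs();print(o['clock'],o['eef_pos'],o['tool_rot'],o['grip_width'],bot.tip_reach)
for n in ['scene','side','wrist']:
    im=bot.camera(n);cv2.imwrite(f'pics/{n}0.png',im)
    c=bot.calibration(n);print(n,c['position'],c['orientation'],np.array(c['K']).tolist(),c['dist_coeffs'])
    for q in ['reader','toggle','large_carton','small_carton','white_vial','brown_vial']:
        print(q,[(round(d['conf'],2),d['rect']) for d in bot.outline_of(q,n)])
a=cv2.imread('pics/scene0.png')
E
```

```text
0.0 [ 0.20719151 -0.45435913  0.23841696] [ 9.77208590e-01  2.12278766e-01 -2.09235203e-04 -1.02627446e-03] 0.08554107909657346 0.008
scene [-0.08182001  0.29706462  0.85979005] [-0.47214821  0.79315308 -0.32774007  0.20142174] [[384.35052199133, 0.0, 318.71777610380354], [0.0, 384.35052199133, 201.86357091771976], [0.0, 0.0, 1.0]] [-0.03901354  0.          0.          0.          0.        ]
reader [(0.61, [194.2, 208.9, 117.3, 111.4])]
toggle []
large_carton [(0.96, [305.9, 195.5, 25.5, 47.1]), (0.86, [355.8, 216.8, 39.3, 48.3])]
small_carton [(0.8, [414.5, 203.6, 16.2, 33.6])]
white_vial [(0.64, [333.6, 186.8, 7.7, 19.5])]
brown_vial [(0.66, [364.8, 173.3, 8.3, 13.5])]
side [ 0.23805372 -0.78008972  0.46036484] [ 0.82489792 -0.16273271  0.10424946 -0.53121892] [[378.4540976836331, 0.0, 323.0264230438325], [0.0, 378.4540976836331, 192.816221716659], [0.0, 0.0, 1.0]] [0.02234817 0.         0.         0.         0.        ]
reader [(0.73, [246.6, 142.3, 93.4, 74.5]), (0.27, [298.9, 282.4, 61.4, 49.2])]
toggle [(0.49, [289.8, 148.0, 15.5, 19.7])]
large_carton [(0.84, [266.1, 217.7, 61.9, 60.7]), (0.66, [246.1, 145.5, 93.2, 75.3]), (0.62, [315.7, 192.4, 55.1, 41.0])]
small_carton [(0.77, [299.1, 283.0, 59.8, 48.1]), (0.16, [292.0, 146.3, 12.0, 22.1])]
white_vial [(0.5, [384.0, 220.9, 11.7, 21.2])]
brown_vial [(0.93, [417.0, 246.5, 19.2, 30.9])]
wrist [ 0.28004149 -0.42307617  0.37489511] [ 0.83082177 -0.53458368 -0.08310369  0.13057277] [[333.43075862573687, 0.0, 318.4005090768018], [0.0, 333.43075862573687, 191.47071715867494], [0.0, 0.0, 1.0]] [-0.0613456  0.         0.         0.         0.       ]
reader []
toggle []
large_carton []
small_carton []
white_vial []
brown_vial []
```

View pics/scene0.png

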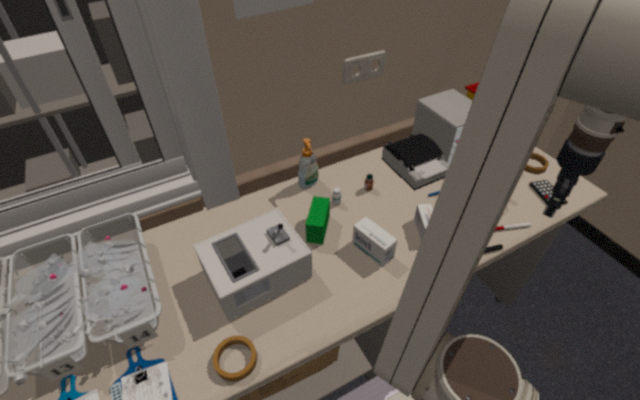

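View pics/side0.png

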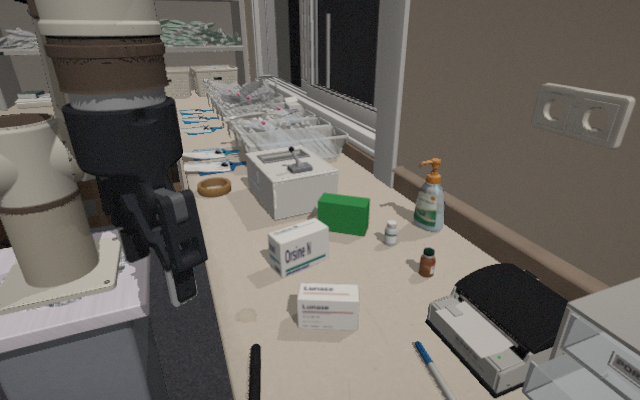

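The scene view shows the reader at about (253,262), the green decoy at (318,220) and the large carton "Orsine" at (374,240). In the side view the large carton is at (298,247), the small one at (328,306), the vials at (391,232) and (428,262), and the lever at (297,158), leaning to the front. Next I'll fit box poses to the masks.

```bash
cat > h.py <<'E'
from workcell import bot
import cv2,numpy as np
from scipy.spatial.transform import Rotation as R
from scipy.optimize import minimize
def cal(n):
    c=bot.calibration(n);return (np.array(c['K']),np.array(c['dist_coeffs']),np.array(c['position']),R.from_quat(c['orientation']))
def proj(c,P):
    K,d,p,r=c;q=r.inv().apply(np.atleast_2d(P)-p)
    return cv2.projectPoints(q,np.zeros(3),np.zeros(3),K,d)[0][:,0]
def ray(c,uv,z):
    K,d,p,r=c;u=cv2.undistortPoints(np.array([[uv]],float),K,d)[0,0]
    v=r.apply([u[0],u[1],1]);return p+v*(z-p[2])/v[2]
def box(s,dims):
    x,y,a=s[:3];l,w,h=dims
    P=np.array([[i*l/2,j*w/2,k*h] for i in(-1,1) for j in(-1,1) for k in(0,1)])
    return R.from_euler('z',a).apply(P)+[x,y,0]
def sil(c,P):
    S=4;m=np.zeros((400,640),np.uint8)
    hull=cv2.convexHull(proj(c,P).astype(np.float32))
    cv2.fillPoly(m,[np.round(hull*16).astype(np.int32)],1,shift=4);return m>0
def fit(views,dims,x0,sym=True):
    # views: list of (cal,mask)
    def f(s):
        t=0
        for c,m in views:
            q=sil(c,box(s,dims));t+=1-(q&m).sum()/max(1,(q|m).sum())
        return t
    best=None
    for a in np.linspace(-1.5,1.5,9) if len(x0)==2 else [x0[2]]:
        s0=np.array([x0[0],x0[1],a])
        sx=np.vstack([s0]+[s0+e for e in np.diag([.015,.015,.2])])
        r=minimize(f,s0,method='Nelder-Mead',options=dict(initial_simplex=sx,xatol=1e-4,fatol=1e-4))
        if best is None or r.fun<best.fun:best=r
    return best.x,best.fun
E
cat > a.py <<'E'
from h import *
cs={n:cal(n) for n in('scene','side')}
for n in cs: bot.camera(n)
def mk(q,n,uv):
    for d in bot.outline_of(q,n):
        l,t,w,h=d['rect']
        if l<uv[0]<l+w and t<uv[1]<t+h:return np.array(d['pixels'])
D=dict(reader=((.18,.24,.11),(255,262),(290,185)),large_carton=((.05,.115,.078),(374,242),(296,247)),small_carton=((.043,.099,.06),None,(328,306)))
for q,(dims,a,b) in D.items():
    v=[(cs[n],mk(q,n,u)) for n,u in(('scene',a),('side',b)) if u]
    v=[x for x in v if x[1] is not None]
    x0=ray(v[-1][0],b,dims[2]/2)[:2]
    print(q,len(v),x0,*fit(v,dims,x0))
print('vials',ray(cs['side'],(391,243),0),ray(cs['side'],(428,275),0))
print('green',ray(cs['side'],(344,232),0))
E
python3 a.py
```

```text
reader 1 [0.51247728 0.12655449] [0.52792062 0.1843619  0.07990055] 0.08980808645425753
large_carton 2 [ 0.43653038 -0.1490653 ] [ 0.44371102 -0.14632518 -1.33256388] 0.06953800410632505
small_carton 1 [ 0.43261291 -0.32606611] [ 0.43142344 -0.32488905  1.17675351] 0.025544959128065425
vials [ 0.65999892 -0.15685903  0.        ] [ 0.66483629 -0.28700992  0.        ]
green [ 0.58215851 -0.07175749  0.        ]
```

Emit:
move_arm(deltas=[[0,28,-28,-2,0,0,0],[0,28,-28,-2,0,0,0],[0,28,-28,-2,0,0,0],[0,28,-28,-2,0,0,0],[0,28,-28,-2,0,0,0],[0,28,-28,-2,0,0,0],[0,28,-28,-2,0,0,0],[0,28,-28,-2,0,0,0],[0,28,-28,-2,0,0,0],[0,28,-28,-2,0,0,0]])

```text
clock: 2.23
eef_pos: [0.3463, -0.0822, 0.2598]
tool_rot: [0.977, 0.212, 0.001, 0.0]
ft_force: [0.5, -1.5, -0.3]
grip_width: -0.0004
grasp_force: 0.0
```

Emit:
move_arm(deltas=[[0,28,-28,-2,0,0,0],[0,28,-28,-2,0,0,0],[0,28,-28,-2,0,0,0],[0,28,-28,-2,0,0,0],[0,28,-28,-2,0,0,0],[0,0,0,0,0,0,6.6],[0,0,0,0,0,0,6.6],[0,0,0,0,0,0,6.6],[0,0,0,0,0,0,0],[0,0,0,0,0,0,0]])

```text
clock: 3.07
eef_pos: [0.4212, 0.0623, 0.2693]
tool_rot: [0.998, 0.063, -0.002, -0.015]
ft_force: [-0.4, -0.3, -0.7]
grip_width: 0.0004
grasp_force: 0.0
```

```bash
python3 - <<'E'
from h import *
o=bot.get_obs();print(o['clock'],o['eef_pos'],R.from_quat(o['tool_rot']).as_matrix().round(4).tolist(),o['ft_force'])
c=cal('wrist');im=bot.camera('wrist');cv2.imwrite('pics/w1.png',im);print(c[3].apply([0,0,1]))
s=[.528,.184,.08]
r=R.from_euler('z',.08)
for P in ([0,.045,.114],[-.022,-.075,.169],[0,-.075,.124]): p=r.apply(P)+[.528,.184,0];print(p,proj(c,p))
for q in('reader','toggle'):
    print(q,[(round(d['conf'],2),d['rect']) for d in bot.outline_of(q,'wrist')])
E
```

```text
3.0667 [0.42122759 0.06228969 0.26928658] [[0.992, 0.1258, -0.0054], [0.1259, -0.9916, 0.0305], [-0.0015, -0.0309, -0.9995]] [-0.44806781 -0.25737225 -0.65726606]
[-0.30794776 -0.01051503 -0.95134516]
[0.52440384 0.22885608 0.114     ] [[139.55459032  32.59200978]]
[0.51206396 0.10748175 0.169     ] [[271.41754401  59.98774767]]
[0.5339936  0.10923987 0.124     ] [[281.18363511  34.43729045]]
reader [(0.96, [73.3, 0.3, 287.7, 158.2])]
toggle [(0.82, [281.9, 27.8, 32.4, 49.5])]
```

View pics/w1.png

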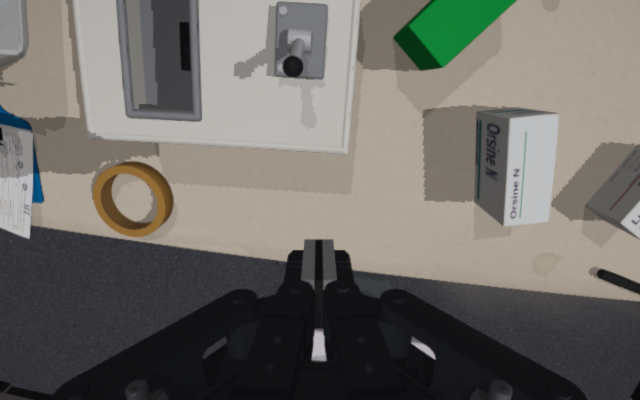

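The wrist view shows the lever's ball at about (292,66), the reader's front top corners at about (90,136) and (348,153), and the slot rim's front edge from (129,116) to (199,121). The large carton "Orsine" is at (515,165). Now I'll triangulate these at their known heights.

```bash
python3 - <<'E'
from h import *
o=bot.get_obs();print(o['eef_pos'],R.from_quat(o['tool_rot']).as_euler('xyz',degrees=True))
c=cal('wrist');im=bot.camera('wrist')
g=ray(c,(292,66),.169);print('ball',g)
a=ray(c,(90,137),.11);b=ray(c,(348,153),.11);print(a,b,np.linalg.norm(a-b),np.degrees(np.arctan2(*(b-a)[:2]))) 
e=ray(c,(129,117),.114);f=ray(c,(199,121),.114);print('rim',e,f,np.linalg.norm(e-f))
d=bot.outline_of('large_carton','wrist');print([(q['conf'],q['rect']) for q in d])
m=[np.array(q['pixels']) for q in d if 470<q['rect'][0]<490][0]
print(fit([(c,m)],(.05,.115,.078),(.444,-.146,-1.33)))
E
```

```text
[0.42101769 0.06348819 0.2693889 ] [-1.78222179e+02  6.92562695e-02  7.39712554e+00]
ball [0.50961965 0.09485665 0.169     ]
[0.42887524 0.28273113 0.11      ] [0.44492046 0.04369749 0.11      ] 0.23957155735082172 176.15976199780698
rim [0.45247476 0.24128324 0.114     ] [0.4565959  0.17735585 0.114     ] 0.06406008917803492
[(0.91, [475.1, 107.5, 86.4, 114.8]), (0.64, [394.3, 0.0, 120.9, 72.2])]
(array([ 0.44480761, -0.14763102, -1.32411471]), np.float64(0.01951165124317089))
```

Emit:
move_arm(deltas=[[0,0,0,0,-1.8,0,3.6],[0,18,-14,0,0,0,0],[0,18,-14,18,0,0,0],[0,0,0,31,0,0,0],[0,0,0,31,0,0,0],[0,0,0,31,0,0,0],[0,0,0,0,0,0,0],[0,0,0,0,0,0,0]])

```text
clock: 3.98
eef_pos: [0.4558, 0.0602, 0.1579]
tool_rot: [0.998, 0.057, -0.004, -0.015]
ft_force: [-0.7, -0.4, 0.2]
grip_width: 0.0001
grasp_force: 0.0
```

```bash
python3 - <<'E'
from h import *
o=bot.get_obs()
for k in('joint_pos','joint_vel','tau','eef_pos','ft_force'):print(k,np.round(o[k],4))
print(R.from_quat(o['tool_rot']).as_euler('xyz',degrees=True))
E
```

```text
joint_pos [ 0.1122  0.2217 -0.2404  1.1156  0.0297  3.1406]
joint_vel [-0.0042 -0.0383  0.0769  0.0118 -0.0012  0.001 ]
tau [ 1.10000e-02 -3.27220e+01  2.17346e+01 -8.75000e-02  9.01000e-02
  1.00000e-04]
eef_pos [0.4558 0.0602 0.1579]
ft_force [-0.6999 -0.4283  0.2409]
[-178.30053151    0.39222478    6.48491426]
```

Emit:
move_arm(deltas=[[0,0,-15,0,0,0,0],[0,0,-15,0,0,0,0],[0,0,0,0,0,0,0],[0,0,0,0,0,0,0],[0,0,0,0,0,0,0]])

```text
clock: 4.4
eef_pos: [0.4565, 0.0736, 0.1609]
tool_rot: [0.998, 0.067, -0.002, -0.021]
ft_force: [0.7, 0.9, 0.1]
grip_width: -0.0001
grasp_force: 0.0
```

Emit:
move_arm(deltas=[[0,0,0,0,0,0,-6],[0,0,0,0,0,0,-6],[0,0,0,0,0,0,-3],[0,0,0,0,0,0,0],[0,0,0,0,0,0,0]])

```text
clock: 4.82
eef_pos: [0.456, 0.0733, 0.1601]
tool_rot: [0.98, 0.195, 0.0, -0.021]
ft_force: [0.3, 1.0, -0.6]
grip_width: 0.0001
grasp_force: 0.0
```

```bash
python3 - <<'E'
from h import *
o=bot.get_obs()
for k in('clock','joint_pos','eef_pos','ft_force'):print(k,np.round(o[k],4))
T=R.from_quat(o['tool_rot']);print(T.as_euler('xyz',degrees=True))
M=T.inv();W=R.from_euler('xyz',[180,0,T.as_euler('xyz',degrees=True)[2]],degrees=True)
print('level rotvec',np.degrees((M*W).as_rotvec()))
print('to target',1000*M.apply(np.array([.455,.094,.158])-o['eef_pos']))
E
```

```text
clock 4.8167
joint_pos [ 0.1321  0.22   -0.2365  1.1164  0.0427  2.8803]
eef_pos [0.456  0.0733 0.1601]
ft_force [ 0.327   1.0148 -0.6463]
[-177.60601376   -0.51530354   22.52820823]
level rotvec [-2.3939701  -0.51522857  0.01076545]
to target [  6.98676845 -19.39110902   2.98718485]
```

Emit:
move_arm(deltas=[[0,0,0,0,-2.4,-0.5,0],[0,3,-10,1,0,0,0],[0,3,-10,1,0,0,0],[0,0,0,0,0,0,6],[0,0,0,0,0,0,0],[0,0,0,0,0,0,0]])

```text
clock: 5.32
eef_pos: [0.4535, 0.0949, 0.1577]
tool_rot: [0.989, 0.146, -0.0, -0.0]
ft_force: [0.1, 0.9, 0.1]
grip_width: -0.0001
grasp_force: 0.0
```

Emit:
move_arm(deltas=[[0,12,2.8,0,0,0,0],[0,12,2.8,0,0,0,0],[0,9,2.1,0,0,0,0],[0,9,2.1,0,0,0,0],[0,9,2.1,0,0,0,0],[0,9,2.1,0,0,0,0],[0,9,2.1,0,0,0,0],[0,6,1.4,0,0,0,0],[0,0,0,0,0,0,0],[0,0,0,0,0,0,0]])

```text
clock: 6.15
eef_pos: [0.5279, 0.0988, 0.157]
tool_rot: [0.989, 0.145, -0.004, -0.0]
ft_force: [-6.3, -0.5, 4.1]
grip_width: 0.0002
grasp_force: 4.0
```

```bash
python3 - <<'E'
from h import *
im=bot.camera('side');print([(d['conf'],d['rect']) for d in bot.outline_of('toggle','side')])
cv2.imwrite('pics/s2.png',cv2.resize(im[100:300,220:460],None,fx=3,fy=3))
E
```

```text
[]
```

View pics/s2.png

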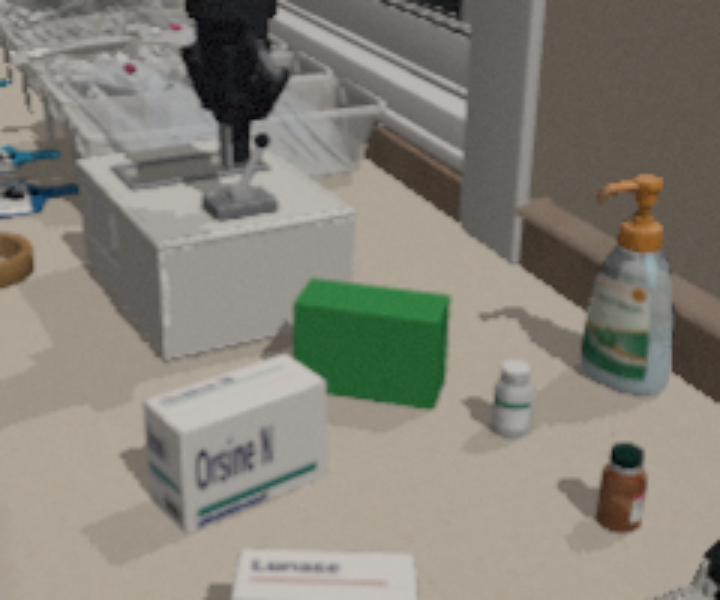

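The lever now leans to the rear, with its ball at crop (262,142). I'll back off, raise and go to the carton, making a half turn of the wrist so that joint 6 stays in range.

Emit:
move_arm(deltas=[[0,-10,0,0,0,0,0],[0,-15,0,-20,0,0,0],[0,0,0,-40,0,0,0],[0,0,0,-40,0,0,0],[0,-22,29.5,0,0,0,0],[0,-22,29.5,0,0,0,0],[0,-22,29.5,0,0,0,0],[0,-22,29.5,0,0,0,0],[0,-22,29.5,0,0,0,0],[0,-22,29.5,0,0,0,0]])

```text
clock: 7.08
eef_pos: [0.4304, -0.1172, 0.2581]
tool_rot: [0.989, 0.145, 0.0, 0.0]
ft_force: [0.6, 0.4, 0.1]
grip_width: 0.0002
grasp_force: 0.0
```

Emit:
move_arm(deltas=[[1,-22,29.5,0,0,0,0],[1,0,0,0,0,0,-7.1],[1,0,0,0,0,0,-7.1],[1,0,0,0,0,0,-7.1],[1,0,0,0,0,0,-7.1],[1,0,0,0,0,0,-7.1],[1,0,0,0,0,0,-7.1],[1,0,0,0,0,0,-7.1],[1,0,0,0,0,0,-7.1],[1,0,0,0,0,0,-7.1]])

```text
clock: 7.92
eef_pos: [0.4185, -0.1504, 0.2579]
tool_rot: [0.761, 0.649, -0.0, 0.0]
ft_force: [0.4, 0.2, 0.0]
grip_width: 0.0853
grasp_force: 0.0
```

Emit:
move_arm(deltas=[[1,0,0,0,0,0,-7.1],[1,0,0,0,0,0,-7.1],[1,0,0,0,0,0,-7.1],[1,0,0,0,0,0,-7.1],[1,0,0,0,0,0,-7.1],[1,0,0,0,0,0,-7.1],[1,0,0,0,0,0,-7.1],[1,0,0,0,0,0,-7.1],[1,0,0,0,0,0,-7.1],[1,0,0,0,0,0,-7.1]])

```text
clock: 8.75
eef_pos: [0.4185, -0.1504, 0.2579]
tool_rot: [0.243, 0.97, -0.0, -0.0]
ft_force: [0.2, 0.5, -0.1]
grip_width: 0.0854
grasp_force: 0.0
```

Emit:
move_arm(deltas=[[1,0,0,0,0,0,-7.1],[1,0,0,0,0,0,-7.1],[1,0,0,0,0,0,-7.1],[1,0,0,0,0,0,-7.1],[1,0,0,0,0,0,-7.1],[1,0,0,0,0,0,-7.1],[1,0,0,0,0,0,0],[1,0,0,0,0,0,0]])

```text
clock: 9.42
eef_pos: [0.4184, -0.1504, 0.2579]
tool_rot: [-0.122, 0.993, -0.0, -0.0]
ft_force: [0.5, 0.3, -0.1]
grip_width: 0.0853
grasp_force: 0.0
```

```bash
cat > st.py <<'E'
from h import *
def state(target=None,yaw=None):
    o=bot.get_obs();T=R.from_quat(o['tool_rot']);M=T.inv();e=T.as_euler('xyz',degrees=True)
    print(round(o['clock'],2),np.round(o['eef_pos'],4),e.round(2),'q',np.round(o['joint_pos'],3),'F',np.round(o['ft_force'],1),o['grip_width'])
    if target is not None:
        W=R.from_euler('xyz',[180,0,yaw],degrees=True)
        print('rot',np.degrees((M*W).as_rotvec()).round(2),'shift after rot',(1000*W.inv().apply(np.array(target)-o['eef_pos'])).round(1))
    return o
E
python3 - <<'E'
from st import *
state([.4448,-.1476,.26],194.1)
c=cal('wrist');im=bot.camera('wrist');cv2.imwrite('pics/w3.png',im)
d=bot.outline_of('large_carton','wrist');print([(q['conf'],q['rect']) for q in d])
for q in d: print(fit([(c,np.array(q['pixels']))],(.05,.115,.078),(.4448,-.1476,-1.324)))
E
```

```text
9.42 [ 0.4184 -0.1504  0.2579] [-180.     -0.   -166.04] q [-0.345  0.123 -0.092  1.356 -0.    -0.589] F [ 0.5  0.3 -0.1] 0.08529220712288454
rot [-0.   -0.   -0.14] shift after rot [-26.3  -3.7  -2.1]
[(0.96, [292.1, 127.6, 48.3, 118.1])]
(array([ 0.44496485, -0.14707168, -1.33874076]), np.float64(0.01988039437530309))
```

View pics/w3.png

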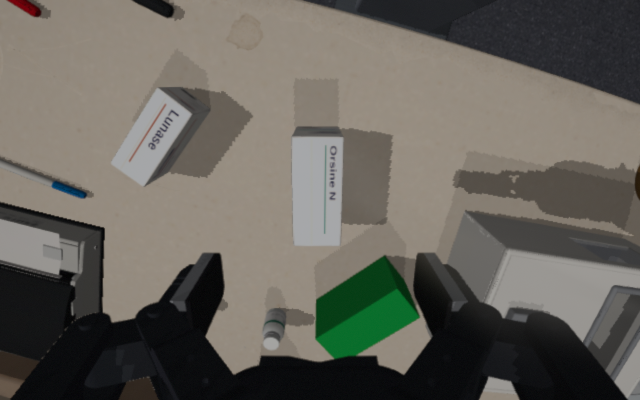

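The wrist view shows the large carton at (317,187), lined up with the open fingers, and the green decoy at (365,305), clear of the descent. Now I'll go over it and down.

Emit:
move_arm(deltas=[[1,-13.3,-1.5,0,0,0,0.4],[1,-13.3,-1.4,0,0,0,0],[1,0,0,30,0,0,0],[1,0,0,35,0,0,0],[1,0,0,35,0,0,0],[1,0,0,35,0,0,0],[1,0,0,30,0,0,0],[1,0,0,20,0,0,0],[1,0,0,10,0,0,0],[1,0,0,8,0,0,0]])

```text
clock: 10.35
eef_pos: [0.4436, -0.1463, 0.0531]
tool_rot: [-0.119, 0.993, 0.001, -0.001]
ft_force: [0.8, -0.2, -0.3]
grip_width: 0.0852
grasp_force: 0.0
```

Emit:
move_arm(deltas=[[1,0,0,0,0,0,0],[0,0,0,0,0,0,0],[0,0,0,0,0,0,0],[0,0,0,0,0,0,0],[0,0,0,0,0,0,0],[0,0,0,0,0,0,0],[0,0,0,0,0,0,0],[0,0,0,0,0,0,0]])

```text
clock: 11.02
eef_pos: [0.4459, -0.147, 0.0562]
tool_rot: [-0.12, 0.993, -0.001, 0.001]
ft_force: [0.3, 1.2, 6.5]
grip_width: 0.049
grasp_force: 63.6
```

Emit:
move_arm(deltas=[[0,0,0,-15,0,0,0],[0,0,0,-35,0,0,0],[0,0,0,-40,0,0,0],[0,0,0,-40,0,0,0],[0,0,0,-40,0,0,0],[0,0,0,-35,0,0,0],[0,0,0,-20,0,0,0],[0,0,0,0,0,0,0],[0,0,0,0,0,0,0]])

```text
clock: 11.77
eef_pos: [0.4452, -0.1468, 0.2808]
tool_rot: [-0.12, 0.993, -0.001, 0.001]
ft_force: [-0.4, 0.6, -1.9]
grip_width: 0.049
grasp_force: 62.8
```

```bash
python3 - <<'E'
from st import *
state([.5237,.2141,.28],183.8)
E
```

```text
11.77 [ 0.4452 -0.1468  0.2808] [-1.7992e+02  1.2000e-01 -1.6627e+02] q [-0.318  0.162  0.013  1.42  -0.    -0.558] F [-0.4  0.6 -1.9] 0.049004053576371366
rot [-0.07  0.13  9.93] shift after rot [-102.3  354.9    0.8]
```

Emit:
move_arm(deltas=[[0,0,0,0,0,0,5],[0,0,0,0,0,0,4.9],[0,-8,28,0,0,0,0],[0,-11,38,0,0,0,0],[0,-11,38,0,0,0,0],[0,-11,38,0,0,0,0],[0,-11,38,0,0,0,0],[0,-11,38,0,0,0,0],[0,-11,38,0,0,0,0],[0,-11,38,0,0,0,0]])

```text
clock: 12.6
eef_pos: [0.5087, 0.154, 0.2772]
tool_rot: [-0.033, 0.999, -0.001, -0.002]
ft_force: [-0.1, -0.4, -1.2]
grip_width: 0.049
grasp_force: 62.9
```

Emit:
move_arm(deltas=[[0,-11,38,0,0,0,0],[0,-6,22,0,0,0,0],[0,0,0,0,0,0,0],[0,0,0,0,0,0,0],[0,0,0,0,0,0,0]])

```text
clock: 13.02
eef_pos: [0.5218, 0.2127, 0.2777]
tool_rot: [-0.034, 0.999, -0.001, -0.002]
ft_force: [-0.3, 0.1, -1.2]
grip_width: 0.0491
grasp_force: 63.0
```

```bash
python3 - <<'E'
from st import *
o=state([.5237,.2141,.28],183.8)
out=[]
for n in('wrist','scene'):
    c=cal(n);im=bot.camera(n)
    S=[(i*.0615,.045+j*.027,.114) for i,j in((-1,-1),(1,-1),(1,1),(-1,1))]
    P=R.from_euler('z',.067).apply(S)+[.5267,.1692,0]
    v=im.copy();cv2.polylines(v,[np.round(proj(c,P)).astype(int)],True,(0,0,255),1)
    b=box([o['eef_pos'][0],o['eef_pos'][1],.067+np.pi/2],(.05,.115,.078))+[0,0,o['eef_pos'][2]-.0555]
    cv2.polylines(v,[np.round(proj(c,b[[0,2,6,4]])).astype(int)],True,(0,255,0),1)
    cv2.imwrite(f'pics/{n}4.png',v if n=='wrist' else cv2.resize(v[120:320,160:360],None,fx=3,fy=3,interpolation=cv2.INTER_CUBIC))
E
```

```text
13.02 [0.5218 0.2127 0.2777] [-179.89   -0.24 -176.15] q [ 0.387  0.362  0.272  1.485 -0.     0.32 ] F [-0.3  0.1 -1.2] 0.04907812825990169
rot [-0.11 -0.24  0.05] shift after rot [-2.   1.2 -2.3]
```

View pics/wrist4.png

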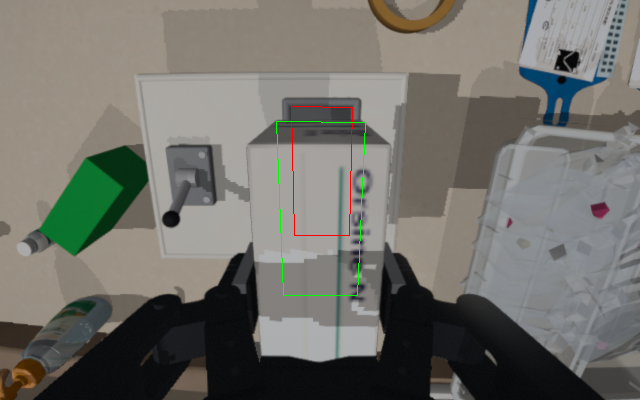

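View pics/scene4.png

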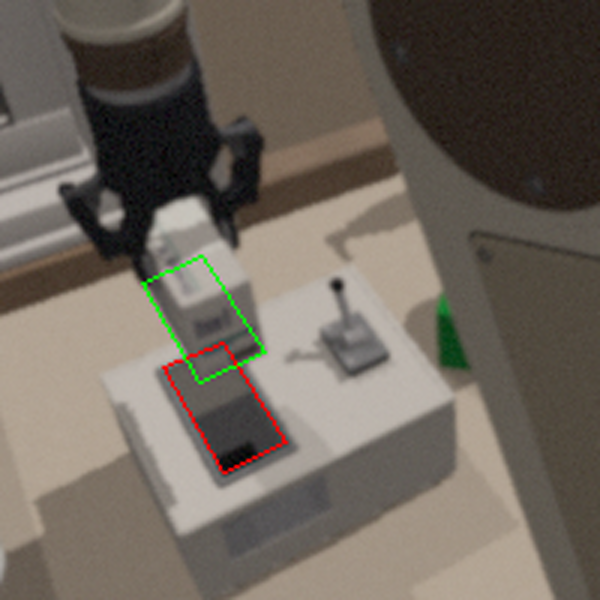

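The wrist view shows the slot rim's front edge at (283–361, 98–106), with the carton's lower front edge at y≈122. The model outlines agree with the picture, and the lever at (185,190) is still on. I'll descend to just above the rim for one close look.

Emit:
move_arm(deltas=[[0,-2,1.2,0,-0.1,-0.2,0],[0,0,0,20,0,0,0],[0,0,0,30,0,0,0],[0,0,0,25,0,0,0],[0,0,0,15,0,0,0],[0,0,0,7,0,0,0],[0,0,0,0,0,0,0],[0,0,0,0,0,0,0],[0,0,0,0,0,0,0]])

```text
clock: 13.87
eef_pos: [0.5261, 0.215, 0.1845]
tool_rot: [-0.033, 0.999, 0.001, 0.003]
ft_force: [0.4, -0.8, -0.9]
grip_width: 0.049
grasp_force: 62.9
```

```bash
cat > look.py <<'E'
from st import *
import sys
o=state([.5237,.2141,.28],183.8)
c=cal('wrist');im=bot.camera('wrist');np.save('w.npy',im)
P=lambda S:proj(c,R.from_euler('z',.067).apply(S)+[.5267,.1692,0]).round(1).tolist()
print('rim outer front/plate',P([(-.0695,.045-.035,.112),(-.0695,.045+.035,.112)]),'inner',P([(-.0615,.018,.114),(-.0615,.072,.114)]))
b=box([o['eef_pos'][0],o['eef_pos'][1],.067+np.pi/2],(.05,.115,.078))+[0,0,o['eef_pos'][2]-.0555]
print('carton bottom',proj(c,b).round(1).tolist())
u=proj(c,(o['eef_pos'])+[-.06,0,-.06])[0].astype(int);print(u)
x0,y0=max(0,u[0]-80),max(0,u[1]-60)
print('crop',x0,y0)
cv2.imwrite(sys.argv[1],cv2.resize(im[y0:y0+120,x0:x0+160],None,fx=5,fy=5,interpolation=cv2.INTER_CUBIC))
E
python3 look.py pics/w5.png
```

```text
13.87 [0.5261 0.215  0.1845] [ 179.84    0.36 -176.2 ] q [3.880e-01 3.980e-01 8.200e-02 1.248e+00 1.000e-03 3.210e-01] F [ 0.4 -0.8 -0.9] 0.04895188274167456
rot [0.16 0.36 0.  ] shift after rot [  2.4  -0.8 -95.5]
rim outer front/plate [[260.3, 93.2], [376.7, 93.1]] inner [[273.6, 107.0], [363.3, 106.9]]
carton bottom [[282.7, 294.0], [266.3, 395.0], [275.6, 120.5], [248.0, 145.8], [356.8, 293.9], [375.0, 394.8], [364.2, 120.4], [394.4, 145.6]]
[326 115]
crop 246 55
```

View pics/w5.png

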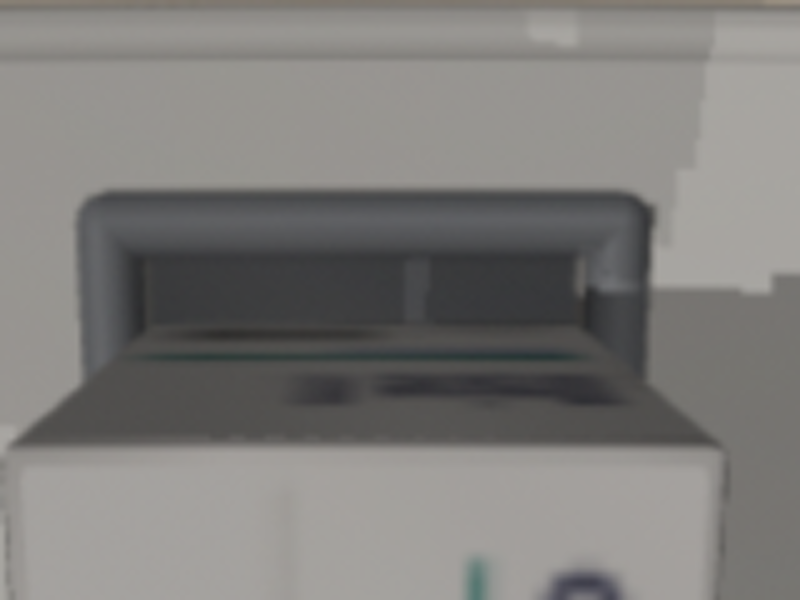

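The close view shows the rim's outer edges at x 262 and 375.6 (centre 318.8) and the carton's bottom edge centred at 319.0, so it is aligned across the slot. Along the slot it is about 2.4 mm too far back. I'll correct that and lower it slowly.

Emit:
move_arm(deltas=[[0,2.2,0,0,0.1,0.3,0],[0,0,0,0,0,0,0],[0,0,0,4,0,0,0],[0,0,0,4,0,0,0],[0,0,0,4,0,0,0],[0,0,0,0,0,0,0],[0,0,0,0,0,0,0]])

```text
clock: 14.5
eef_pos: [0.5224, 0.2146, 0.1701]
tool_rot: [-0.034, 0.999, -0.0, -0.002]
ft_force: [-0.0, 0.0, -1.1]
grip_width: 0.0488
grasp_force: 62.9
```

```bash
python3 - <<'E'
from st import *
state([.5237,.2147,.1335],183.8)
E
```

```text
14.5 [0.5224 0.2146 0.1701] [-179.97   -0.19 -176.16] q [3.900e-01 4.080e-01 5.800e-02 1.224e+00 1.000e-03 3.230e-01] F [-0.   0.  -1.1] 0.04882893959985966
rot [-0.03 -0.19  0.04] shift after rot [-1.3 -0.  36.6]
```

Emit:
move_arm(deltas=[[0,-1,0,4,0,-0.1,0],[0,0,0,4,0,0,0],[0,0,0,4,0,0,0],[0,0,0,4,0,0,0],[0,0,0,4,0,0,0],[0,0,0,0,0,0,0],[0,0,0,0,0,0,0],[0,0,0,0,0,0,0]])

```text
clock: 15.17
eef_pos: [0.5239, 0.2149, 0.1508]
tool_rot: [-0.033, 0.999, 0.0, -0.0]
ft_force: [0.5, -0.1, -1.6]
grip_width: 0.0491
grasp_force: 62.9
```

Emit:
move_arm(deltas=[[0,0,0,4,0,0,0],[0,0,0,4,0,0,0],[0,0,0,4,0,0,0],[0,0,0,4,0,0,0],[0,0,0,0,0,0,0],[0,0,0,0,0,0,0],[0,0,0,0,0,0,0],[0,0,0,0,0,0,0],[0,0,0,0,0,0,0]])

```text
clock: 15.92
eef_pos: [0.524, 0.2149, 0.135]
tool_rot: [-0.033, 0.999, 0.0, 0.0]
ft_force: [-0.1, -0.0, -1.2]
grip_width: 0.0492
grasp_force: 62.9
```

```bash
python3 look.py pics/w6.png; python3 - <<'E'
from h import *
a=cv2.imread('pics/w6.png')[::2,::2];im=np.load('w.npy')
s=bot.camera('scene');s=cv2.resize(s[180:280,190:310],(400,333))
b=np.zeros((333,800,3),np.uint8);b[:300,:400]=a;b[:,400:]=s
cv2.imwrite('pics/f.png',b);print(bot.get_obs()['ft_force'],bot.get_obs()['joint_vel'])
E
```

```text
15.92 [0.524  0.2149 0.135 ] [ 1.7999e+02  2.0000e-02 -1.7617e+02] q [0.389 0.434 0.002 1.139 0.    0.322] F [-0.1 -0.  -1.2] 0.049245125584676426
rot [0.01 0.02 0.03] shift after rot [   0.4   -0.8 -145. ]
rim outer front/plate [[243.2, 101.7], [394.4, 101.6]] inner [[260.5, 119.5], [377.0, 119.5]]
carton bottom [[282.9, 294.7], [266.0, 395.4], [276.0, 121.1], [248.1, 145.3], [357.0, 294.7], [374.9, 395.4], [364.4, 121.1], [394.1, 145.3]]
[327 116]
crop 247 56
[-0.36063492 -0.63244442 -1.76107683] [ 0.00053671  0.00082185 -0.00139084 -0.00071039  0.00016075 -0.00031698]
```

View pics/f.png

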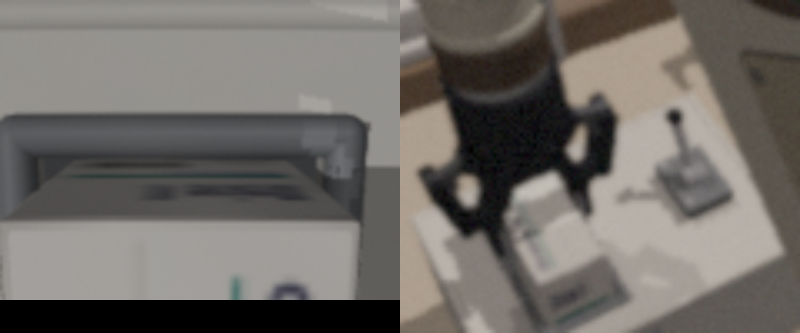

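The carton hangs inside the rim, centred, about 35 mm deep. The wrist force is only its weight, and the lever at (675,117) is still on. Handing in.

```bash
python3 -c "
from workcell import bot
print(bot.job_done())"
```

```text
the job is handed in; nothing more can be done
None
```

I flipped the toggle to on and lowered the large carton about 35 mm into the slot. It was hanging free in the gripper when I handed the job in at about 16 s; no verdict came back.

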